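# Blow off a finished granite foot and hold it up for the record photo

### The job

Press the red cap of the duster can all the way down for a moment, with the granite foot still lying on its bearers in front of the jet, and let the cap spring back. Then take the finished foot (the one with the dark polished toe) off the bearers and hold it up in the air for the photograph: polished toe face square to the camera lens, centred in front of it, 15 cm from the lens glass, top side still up and not rolled to either side; finish holding it still there. Leave the rough foot, the cup wheel and the small carton where they are and do not touch the camera or its tripod.

Things in the scene. Friction and masses are not known exactly. Their poses are not given: they have to be found in the camera images.
- cap_top (a point): Centre of the flat top of the duster can's red cap (23 mm in diameter, 11 mm high), 159 mm above the table. The fixed white can, 53 mm in diameter, is clipped upright to the bearers' board. A thin red tube leaves the cap's side and points down at the finished foot's toe. z up, -x from the can towards the foot.
- duster_cap (a joint): How far the red cap is pressed down, in m: 0 up, 0.005 fully down at its stop. Spring: about 1.7 N to start, 7 N fully down; it springs back when let go.
- foot_center (a point): Centre of the finished granite foot: pale block 100 mm long (x), 46 wide (y), 50 high (z), about 0.6 kg; its +x end, the toe, is polished dark with 12 mm radii on the upright corners. Lies flat across two 40 mm wide timber bearers with tops 60 mm above the table (centre at 85 mm) and a 36 mm gap under the foot's middle. Grip it there across the 46 mm.
- foot_toe (a point): Middle of the polished toe face of the finished foot: 50 mm from foot_center along the foot's +x, which points out of the face. Same axes as foot_center.
- camera: Compact camera. Origin: centre of the lens glass, 285 mm above the table. -x is the line of sight, 0.44 rad below level, towards the robot's side; y level, z the camera's own up. Lens barrel 54 mm across, 36 long; body 106 wide, 64 high, 34 deep. For the photo the foot's axes run along the camera's (toe, +x, to the lens; top to +z), foot_toe at (-0.15, 0, 0) in this frame.
- tripod: Fixed tripod that carries the camera (350 mm high with it); its column stands 342 mm along +x from this origin (which lies on the table ahead of the lens), its feet 90 mm around the column.
- rough_center (a point): Centre of the rough foot, a pale sawn granite block 100 x 46 x 50 mm without a polished toe, lying beside the finished foot on the same bearers, 115 to 155 mm from it centre to centre. Leave alone.
- wheel_center (a point): Centre of a blue diamond cup wheel 100 mm in diameter, 22 mm high, lying on the table. Leave alone.
- carton_center (a point): Centre of a small cardboard carton, 80 x 60 x 35 mm, on the table. Leave alone.
Mind the look-alikes: they are no part of the job. What is shaped like the part that bears foot_center but blue, pink or turquoise is not meant.

How it is judged:
By the outcome, as a careful person would: the job done as asked, in the order asked, and still so for the second after the job is handed in, while the arm keeps its last pose, push and grip.
It also fails if it takes over 58 s, if anything falls off the work surface, if the arm or the gripper's body presses on something with over 40 N, if the wrist force passes 120 N, or if a joint passes its speed limit or range.

### The arm

A 7-joint arm with a two-finger parallel gripper is mounted at the origin on the work surface. World frame = base frame: x ahead of the robot, y to its left, z up, the work surface at z = 0. Lengths are in m, angles in rad, forces in N, time in s.
With the tool pointing down it reaches from about 0.4 to 0.9 m from the base axis. Payload 5.6 kg.
Tool frame: the origin (TCP) lies at the very end of the fingers, on their centre line; the grasp point (between the pads) lies behind it (bot.tcp_to_grasp is the z of the grasp point in the tool frame, in m); z points along the fingers, x is the direction in which the jaws open and shut, and the axes are right-handed (so a half turn about z gives the same grasp; the last joint's range is limited). The gripper opens to 92 mm and grips with 3 to 60 N. Pads are 20 mm wide; open, the fingers measure 128 mm over their backs; the gripper's body (75 mm by 189 mm) begins 69 mm behind the grasp point.
Start: joints at [1.183, 0.468, -0.012, 1.603, 0.006, 1.071, -0.056], TCP at [0.22, -0.612, 0.215] pointing down, gripper open.
Joint ranges: [-2.53, 2.53], [-0.31, 2.02], [-1.57, 1.55], [0.28, 2.44], [-1.29, 4.43], [0.15, 1.84], [-2.92, 2.92]. Speed limits (rad/s): [2.57, 2.57, 3.14, 3.14, 3.14, 3.14, 3.14].

### API

Orientations are given as a unit quaternion [x, y, z, w].
In Python, from station import bot gives the robot as it stands. The module is installed in compiled form; this text tells all that it offers.
- The arm moves only by the tool move_arm, never from a script. Its argument "plan" is one flat list of numbers, 4 for each row, row after row: the shift along the world's x, y, z in mm, then the turn about the world's z in degrees. In form: [x, y, z, twist, x, y, z, twist, ...]. A call has 1 to 10 rows; each row shifts and turns the pose as measured when the row begins; what a row does not reach is not made up. A row lasts 1/12 s, in which the tool goes at most 41.7 mm and 7.16 degrees, less where a joint would pass 70% of its speed; a pose out of reach is approached as far as the arm can. A call is refused whole if a number of a shift passes 41.7 or a number of a turn 7.16, either way. A call with a gripper value outside its range is refused whole. "fingers" is the opening, from -1 (shut) to 1 (fully open), set as the call begins (left out, the last holds). The fingers move at their own pace and stop on an object; "grip_force" is the grip in N (left out, the last holds). Time passes only in rows, so rows that do not move let the fingers close. It gives the time, the measured TCP pose, the force and the opening at its end, in the units of the state.
- bot.state(): the state, without advancing time (a new reading comes with each control period).
- bot.read_camera(name): name is "scene" or "top"; returns (picture, depth): 400x640x3 uint8, red, green, blue; 400x640 float32, m along the optical axis (not along the pixel's ray), 0 where there is no reading.
- bot.calibration(name): a dict with "fx", "fy", "cx", "cy" (pixels), "R" (3x3) and "t" (3): a world point X has camera coordinates R X + t. Camera axes: x right, y down, z forward; pixel columns grow to the right and rows downward; lengths in m; the calibration is good to about 2 mm. A picture is of the moment at which its call begins. calibration takes no time and is no camera call.
- bot.job_done(): hands the job in, once; it reports no verdict.
The state is a dict: "time_s": time; "joints": joint angles; "dq": joint speeds; "joint_torque": joint torques, N m; "ee_pos": TCP position; "tool_rot": TCP orientation; "force": force on the tool from outside, world axes, zero at the start; "torque": the same for the moment, N m; "opening": opening from 0.0 (shut) to 1.0 (fully open).
Only numpy, scipy, OpenCV 4.12 (cv2) and the standard library are available. Lean on these libraries where they do the work, as an engineer would, in place of code of your own. Each camera call takes 0.05 s, during which the arm holds its last target. There are 200 camera calls.

## Working session

There is one attempt and no reset: what is moved stays moved. The work goes in short steps, Python scripts to look and compute and a tool call to move; the robot and the scene stay as the last step left them, time stands still between calls to the robot, and variables do not carry over. Pictures are saved under pics/ and viewed, about 8 in all and at most 12, crops included, and the job is handed in when it is done.

Besides the shell and the picture viewer there is one more tool, called after "Request:" by a JSON object that holds its "fn" and its "kwargs". move_arm: Moves the arm, as the interface text tells. Its arguments: {"type":"object","properties":{"plan":{"type":"array"},"fingers":{"type":"number"},"grip_force":{"type":"number"}},"required":["plan"]}

```bash
mkdir -p pics; ls; cat > h.py <<'E'
from station import bot
import numpy as np, cv2
from scipy.spatial.transform import Rotation as Rn
def save(n,fn,crop=None,s=1):
    im,d=bot.read_camera(n); np.savez('last_%s.npz'%n,im=im,d=d)
    o=im if crop is None else im[crop[0]:crop[1],crop[2]:crop[3]]
    cv2.imwrite('pics/'+fn,cv2.resize(o[:,:,::-1],None,fx=s,fy=s,interpolation=cv2.INTER_CUBIC)); return im,d
def cloud(n,d):
    c=bot.calibration(n); v,u=np.mgrid[0:400,0:640]
    P=np.stack([(u-c['cx'])/c['fx']*d,(v-c['cy'])/c['fy']*d,d],-1)
    return (P-np.array(c['t']))@np.array(c['R'])
def ray(n,u,v,z):
    c=bot.calibration(n);R=np.array(c['R']);t=np.array(c['t'])
    o=-R.T@t; r=R.T@np.array([(u-c['cx'])/c['fx'],(v-c['cy'])/c['fy'],1]); return o+r*(z-o[2])/r[2]
E
python3 - <<'E'
from h import *
print(bot.state(), bot.tcp_to_grasp)
for n in('scene','top'):
    save(n,n+'1.png'); c=bot.calibration(n); print(n,c['fx'],-np.array(c['R']).T@c['t'],np.round(c['R'],2).tolist())
E
```

```text
pics
{'time_s': 0.0, 'joints': array([ 1.18299814,  0.46837428, -0.01160228,  1.60362918,  0.00600162,
        1.07138885, -0.05627731]), 'dq': array([ 1.62689780e-03,  1.52927047e-03, -1.01272425e-03,  8.60274086e-04,
       -1.40150030e-03, -2.01537915e-04, -8.08619821e-05]), 'joint_torque': array([ 1.62786764e-04, -5.20575321e+01, -1.24067158e-02, -2.43745351e+01,
       -5.65894728e-02,  1.72379252e-02,  1.72059490e-04]), 'ee_pos': array([ 0.21943907, -0.61121586,  0.21363993]), 'tool_rot': array([ 8.17914164e-01, -5.75339588e-01, -7.56089238e-04, -4.55330090e-04]), 'force': array([ 0.17359444,  0.15098646, -0.35347883]), 'torque': array([ 0.02098681, -0.0107683 , -0.02573047]), 'opening': 1.002638927476711} -0.0187
scene 396.48890871401045 [1.31641414 0.16710521 1.04371054] [[-0.3, 0.96, -0.01], [0.69, 0.2, -0.69], [-0.66, -0.22, -0.72]]
top 450.48134973895526 [ 0.30492211 -0.07060222  1.47359429] [[0.0, -1.0, -0.01], [-0.99, -0.0, -0.15], [0.15, 0.01, -0.99]]
```

View pics/scene1.png

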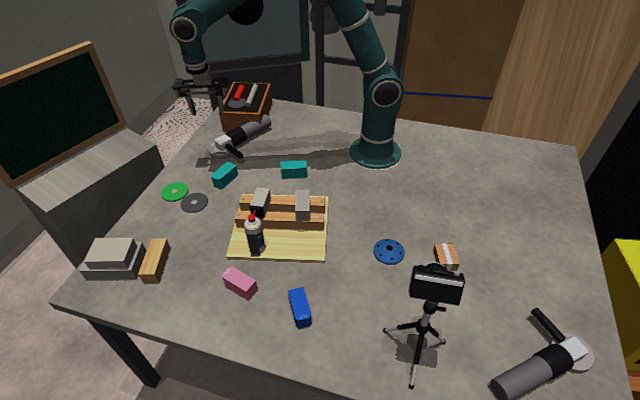

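View pics/top1.png

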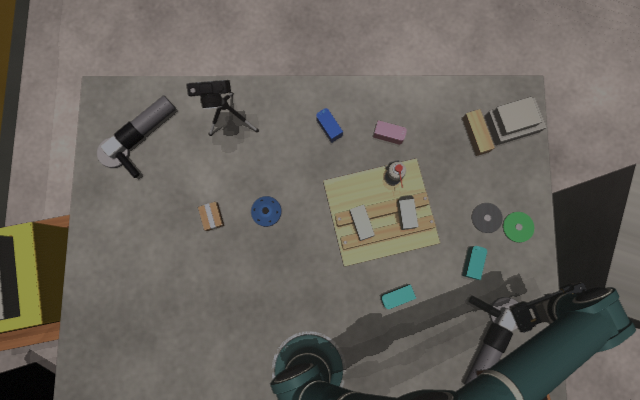

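The scene view shows the board with two feet at about (260,203) and (302,205), the can at (254,235) and the camera at (437,285). In the top view the feet are at (362,222) and (408,213), the red cap at (398,168) and the camera at (210,93). I'll measure with depth and close crops next.

```bash
python3 - <<'E'
from h import *
import cv2
L={n:np.load(f'last_{n}.npz') for n in('scene','top')}
out=[]
for n in('top','scene'):
    im,d=L[n]['im'],L[n]['d']; P=cloud(n,d)
    print(n,'table z',np.median(P[300:310,150:160,2]) if n=='top' else np.median(P[330:340,230:250,2]))
    Z=P[...,2]
    B=(P[...,0]>.4)&(P[...,0]<.75)&(P[...,1]>-.5)&(P[...,1]<0)
    m=((Z>.100)&(Z<.12)&B&(d>0)).astype(np.uint8)
    k,lab,st,ce=cv2.connectedComponentsWithStats(m)
    for i in range(1,k):
        if st[i,4]<40: continue
        ys,xs=np.nonzero(lab==i); Q=P[ys,xs]
        r=cv2.minAreaRect((Q[:,:2]*1000).astype(np.float32)); print('foot?',ce[i].round(1),st[i,4],np.round(r[0],1),np.round(r[1],1),round(r[2],1),np.median(Q[:,2]).round(4), im[ys,xs].mean(0).round())
    hsv=cv2.cvtColor(im,cv2.COLOR_RGB2HSV)
    red=((hsv[...,0]<8)|(hsv[...,0]>172))&(hsv[...,1]>150)&(hsv[...,2]>90)&(P[...,0]>.5)&(P[...,0]<.85)&(abs(P[...,1]+.25)<.2)
    ys,xs=np.nonzero(red); Q=P[ys,xs]; T=Q[Q[:,2]>.152]
    print('red n',len(ys),len(T),xs.mean(),ys.mean(), T.mean(0),T.min(0),T.max(0))
    # camera
    C=(Z>.23)&(P[...,0]>.5)&(P[...,1]>.05)&(P[...,1]<.6)&(P[...,0]<1.2)&(d>0)
    ys,xs=np.nonzero(C);Q=P[ys,xs];print('cam',len(ys),xs.min(),xs.max(),ys.min(),ys.max(),Q.min(0),Q.max(0))
    H=Q[Q[:,2]>.3]; r=cv2.minAreaRect((H[:,:2]*1000).astype(np.float32));print(r)
im=L['top']['im'];s=L['scene']['im']
a=cv2.resize(im[150:270,315:445],None,fx=3,fy=3,interpolation=cv2.INTER_CUBIC)
b=cv2.resize(im[70:150,170:270],(400,320),interpolation=cv2.INTER_CUBIC)
c=cv2.resize(s[175:270,220:340],None,fx=3,fy=3,interpolation=cv2.INTER_CUBIC)[:280]
e=cv2.resize(s[250:395,375:475],(400,580),interpolation=cv2.INTER_CUBIC)
O=np.zeros((600,800,3),np.uint8);O[:320,:400]=b;O[320:600,:360]=c[:280,:360];O[:580,400:800]=e
cv2.imwrite('pics/z1.png',O[:,:,::-1]);cv2.imwrite('pics/z2.png',a[:,:,::-1])
E
```

```text
top table z -0.00014305313158481826
foot? [407.6 211.6] 495 [ 484.4 -301.7] [100.   47.8] 8.4 0.1098 [133. 133. 130.]
foot? [361.6 221.7] 500 [ 452.1 -161.1] [100.7  46.6] 18.8 0.1094 [143. 144. 138.]
red n 24 23 398.9166666666667 168.41666666666666 [ 0.60769013 -0.27008658  0.1581856 ] [ 0.59599119 -0.27679582  0.15408516] [ 0.61592129 -0.26126021  0.16249319]
cam 860 186 230 80 108 [0.73920963 0.21221124 0.27527701] [0.82633681 0.31874518 0.35154657]
((772.9757690429688, 261.4302673339844), (69.22978210449219, 108.4148941040039), 12.179622650146484)
scene table z -0.0003710621995601476
foot? [258.5 198.8] 329 [ 485.6 -305.2] [105.8  48. ] 7.2 0.1093 [143. 135. 124.]
foot? [301.5 200.9] 323 [ 455.  -164.3] [103.2  44.3] 18.1 0.1095 [153. 146. 136.]
foot? [252.8 232.7] 99 [ 624.2 -261.4] [43.  55.5] 37.9 0.11 [60. 57. 53.]
red n 43 33 251.65116279069767 215.72093023255815 [ 0.61068521 -0.26987001  0.15851109] [ 0.59607746 -0.27827971  0.15404008] [ 0.62064557 -0.26027594  0.16435459]
cam 2046 409 464 262 314 [0.73858203 0.2091731  0.2336874 ] [0.83092457 0.31829904 0.35094037]
((781.713623046875, 262.149658203125), (85.96503448486328, 105.87596130371094), 4.647880554199219)
```

View pics/z1.png

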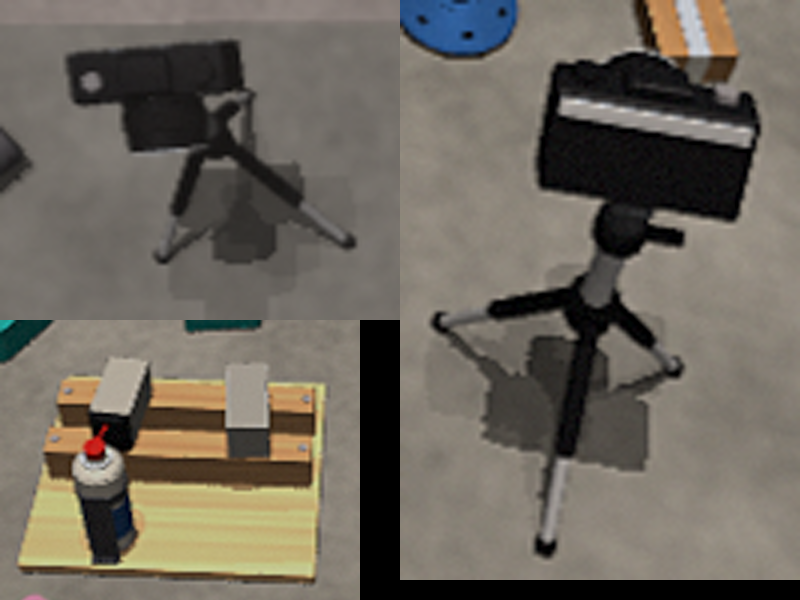

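View pics/z2.png

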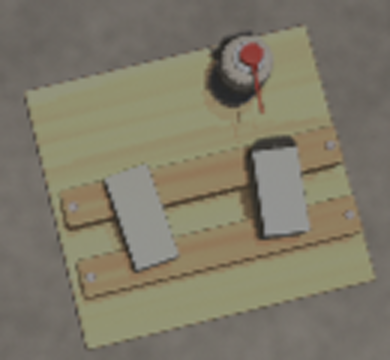

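The crops show the red cap above the can and the finished foot, with its dark toe, lined up with the jet. The camera faces the robot, slightly yawed. I'll fit the camera back plane, the bearers' yaw and the cap.

```bash
python3 - <<'E'
from h import *
L={n:np.load(f'last_{n}.npz') for n in('scene','top')}
def plane(Q,tol=.003):
    w=np.ones(len(Q),bool)
    for _ in range(8):
        c=Q[w].mean(0); n=np.linalg.svd(Q[w]-c,full_matrices=False)[2][2]; w=abs((Q-c)@n)<tol
    return c,n*np.sign(n[2]),w
P=cloud('scene',L['scene']['d']); S=P[272:304,415:462].reshape(-1,3); S=S[S[:,2]>.25]
X0=np.array([np.cos(.44),0,np.sin(.44)])
c,n,w=plane(S[(S@X0-np.median(S@X0))<.02]); print('back plane',c,n,w.sum(),len(S),'yaw',np.degrees(np.arctan2(n[1],n[0])),'pitch',np.arcsin(n[2]))
Q=np.concatenate([cloud(k,L[k]['d'])[(lambda Z:(Z[...,2]>.25)&(Z[...,0]>.6)&(Z[...,0]<1.0)&(Z[...,1]>.1)&(Z[...,1]<.45))(cloud(k,L[k]['d']))] for k in('scene','top')])
for yaw in (np.arctan2(n[1],n[0]),):
    ca,sa=np.cos(yaw),np.sin(yaw)
    ax=np.array([[ca*np.cos(.44),sa*np.cos(.44),np.sin(.44)],[-sa,ca,0],[-ca*np.sin(.44),-sa*np.sin(.44),np.cos(.44)]])
    l=Q@ax.T
    for i in range(3): print(i,np.percentile(l[:,i],[0,.5,1,2,5,50,95,98,99,99.5,100]).round(4))
    print('ax',ax.round(4).tolist())
# bearers yaw: z .05-.07 top
P=cloud('top',L['top']['d']);Z=P[...,2]
m=((Z>.054)&(Z<.066)&(P[...,0]>.36)&(P[...,0]<.62)&(P[...,1]>-.45)&(P[...,1]<-.03)).astype(np.uint8)
k,lab,st,ce=cv2.connectedComponentsWithStats(m)
for i in range(1,k):
    if st[i,4]>80: print('bearer',st[i,4],cv2.minAreaRect((P[lab==i][:,:2]*1000).astype(np.float32)))
b=P[(Z>.005)&(Z<.04)&(P[...,0]>.3)&(P[...,0]<.75)&(P[...,1]>-.5)&(P[...,1]<0)]; print('board z',np.median(b[:,2]),cv2.minAreaRect((b[:,:2]*1000).astype(np.float32)))
# tall lower bit of red tube
for nme in('top','scene'):
    im=L[nme]['im'];P=cloud(nme,L[nme]['d']);h=cv2.cvtColor(im,cv2.COLOR_RGB2HSV)
    r=((h[...,0]<8)|(h[...,0]>172))&(h[...,1]>110)&(h[...,2]>60)&(P[...,0]>.45)&(P[...,0]<.85)&(abs(P[...,1]+.27)<.1)
    ys,xs=np.nonzero(r); print(nme,'red lowest x',P[ys,xs][np.argsort(P[ys,xs][:,0])][:4].round(3).tolist(),(xs[np.argmax(ys)],ys.max()))
    y2,x2=np.nonzero(r&(Z*0+P[...,2]>.15)); print('cap px',x2.mean(),y2.mean(),ray(nme,x2.mean(),y2.mean(),.159))
E
```

```text
back plane [0.81292866 0.26761898 0.31628371] [0.90322963 0.07664356 0.42225821] 1177 1434 yaw 4.850214910515717 pitch 0.43593507789182223
0 [0.8161 0.8188 0.8201 0.8222 0.8299 0.885  0.8898 0.8906 0.8911 0.8914
 0.8921]
1 [0.1421 0.1423 0.1425 0.1437 0.1464 0.1928 0.2412 0.2453 0.2471 0.2479
 0.2509]
2 [-0.1344 -0.1297 -0.1255 -0.1196 -0.0992 -0.0492 -0.0302 -0.0289 -0.0277
 -0.0271 -0.025 ]
ax [[0.9015, 0.0765, 0.4259], [-0.0846, 0.9964, 0.0], [-0.4244, -0.036, 0.9048]]
bearer 169 ((529.7291870117188, -351.0369873046875), (40.28047561645508, 45.82862854003906), 14.702821731567383)
bearer 386 ((500.7557678222656, -232.16656494140625), (40.50151062011719, 110.01139831542969), 13.71220874786377)
bearer 182 ((470.63336181640625, -106.46781921386719), (40.203311920166016, 48.33107376098633), 13.881002426147461)
bearer 902 ((427.0246276855469, -246.03184509277344), (41.62957763671875, 299.61517333984375), 13.680901527404785)
board z 0.014206370683113523 ((525.2345581054688, -249.97085571289062), (449.8497009277344, 497.9740295410156), 0.2826487421989441)
top red lowest x [[0.569, -0.279, 0.139], [0.575, -0.276, 0.138], [0.578, -0.276, 0.139], [0.581, -0.276, 0.141]] (np.int64(401), np.int64(182))
cap px 398.25581395348837 168.25581395348837 [ 0.60672075 -0.26812307  0.159     ]
scene red lowest x [[0.533, -0.299, 0.096], [0.534, -0.311, 0.083], [0.535, -0.301, 0.101], [0.536, -0.307, 0.081]] (np.int64(247), np.int64(299))
cap px 251.02702702702703 217.24324324324326 [ 0.61269076 -0.26893583  0.159     ]
```

Request:
{"fn": "move_arm", "kwargs": {"plan": [30,26,2,-5.7,30,26,2,-5.7,30,26,2,0,30,26,2,0,30,26,2,0,30,26,2,0,30,26,2,0,30,26,2,0,30,26,2,0,30,26,2,0], "fingers": -1, "grip_force": 20}}

```text
time_s: 0.93
ee_pos: [0.5145, -0.3449, 0.2293]
tool_rot: [0.745, -0.667, -0.006, 0.002]
force: [0.3, -0.6, 0.5]
opening: 0.296
```

Request:
{"fn": "move_arm", "kwargs": {"plan": [23,19,-5,0,23,19,-10,0,23,19,-15,0,23,18,-15,0,0,0,0,0,0,0,0,0]}}

```text
time_s: 1.43
ee_pos: [0.6178, -0.2531, 0.1811]
tool_rot: [0.751, -0.661, -0.007, -0.0]
force: [-0.2, -0.4, -0.2]
opening: 0.006
```

```bash
python3 - <<'E'
from h import *
s=bot.state(); print(s['time_s'],s['ee_pos'],s['opening'],s['force'],Rn.from_quat(s['tool_rot']).as_matrix().round(3).tolist())
im,d=bot.read_camera('scene'); im2,d2=bot.read_camera('top')
O=np.zeros((400,800,3),np.uint8);O[:,:400]=cv2.resize(im[160:260,200:300],(400,400),interpolation=2);O[:,400:]=cv2.resize(im2[110:210,345:445],(400,400),interpolation=2)
cv2.imwrite('pics/cap.png',O[:,:,::-1])
E
```

```text
1.4333 [ 0.61775061 -0.25311384  0.18111301] 0.006407706556147846 [-0.19134584 -0.3840723  -0.19713345] [[0.127, -0.992, -0.01], [-0.992, -0.127, 0.01], [-0.011, 0.009, -1.0]]
```

View pics/cap.png

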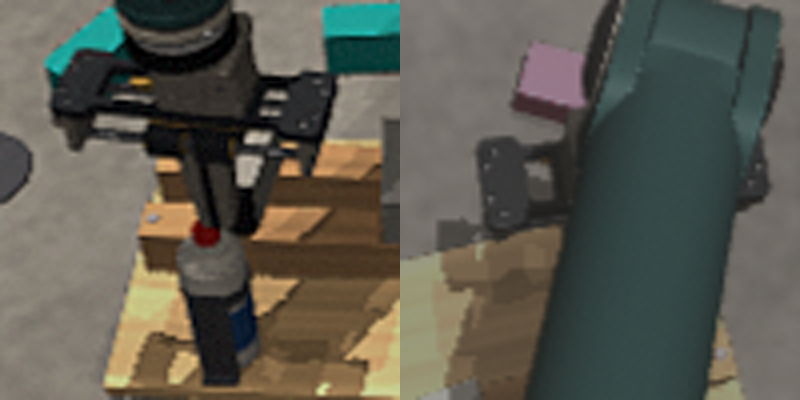

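The left panel shows the shut fingertips just above and slightly right of the red cap at about (205,235). The overshoot was about 15 mm, so I'll correct it and descend.

Request:
{"fn": "move_arm", "kwargs": {"plan": [-8,-13,0,0,-2,-3,0,0,0,0,0,0,0,0,-8,0,0,0,-8,0,0,0,0,0]}}

```text
time_s: 2.03
ee_pos: [0.602, -0.2799, 0.1673]
tool_rot: [0.746, -0.665, -0.004, 0.001]
force: [0.2, -0.0, -0.4]
opening: 0.004
```

Request:
{"fn": "move_arm", "kwargs": {"plan": [4,7,0,0,0,0,0,0,0,0,0,0]}}

```text
time_s: 2.28
ee_pos: [0.6058, -0.2723, 0.1664]
tool_rot: [0.746, -0.666, -0.005, 0.001]
force: [0.3, 0.2, -0.2]
opening: 0.006
```

Within 3 mm of the cap centre. Press down.

Request:
{"fn": "move_arm", "kwargs": {"plan": [1,2,-5,0,0,0,-4,0,0,0,-4,0,0,0,-4,0,0,0,-4,0]}}

```text
time_s: 2.7
ee_pos: [0.6082, -0.2692, 0.1541]
tool_rot: [0.747, -0.665, -0.004, 0.001]
force: [-11.3, 3.7, 27.0]
opening: 0.005
```

Request:
{"fn": "move_arm", "kwargs": {"plan": [0,0,-2,0,0,0,-2,0,0,0,-2,0]}}

```text
time_s: 2.95
ee_pos: [0.6082, -0.2692, 0.1544]
tool_rot: [0.747, -0.665, -0.003, 0.001]
force: [-4.9, 2.4, 11.4]
opening: 0.005
```

Request:
{"fn": "move_arm", "kwargs": {"plan": [0,0,6,0,0,0,15,0,0,0,20,0,0,0,20,0,-15,-5,15,0,-25,-8,5,0,-25,-8,0,0,-20,-5,0,0,0,0,0,0,0,0,0,0], "fingers": 1}}

```text
time_s: 3.78
ee_pos: [0.5217, -0.2934, 0.2375]
tool_rot: [0.748, -0.663, -0.002, 0.0]
force: [-0.2, -0.0, 0.3]
opening: 0.708
```

Request:
{"fn": "move_arm", "kwargs": {"plan": [-14,-4,0,1,-10,-3,0,0,-4,-1,0,0,0,0,0,0,0,0,-10,0,0,0,-20,0,0,0,-20,0,0,0,-10,0,0,0,0,0,0,0,0,0], "fingers": 1}}

```text
time_s: 4.62
ee_pos: [0.4994, -0.2979, 0.1721]
tool_rot: [0.756, -0.655, -0.001, -0.002]
force: [0.2, -0.1, -0.5]
opening: 0.994
```

```bash
python3 - <<'E'
from h import *
s=bot.state(); print(s['time_s'],s['ee_pos'],s['opening'],Rn.from_quat(s['tool_rot']).as_matrix().round(3).tolist())
im,d=bot.read_camera('scene'); im2,d2=bot.read_camera('top')
P=cloud('scene',d);h=cv2.cvtColor(im,cv2.COLOR_RGB2HSV)
r=((h[...,0]<8)|(h[...,0]>172))&(h[...,1]>150)&(h[...,2]>90)&(P[...,0]>.55)&(P[...,0]<.7)&(abs(P[...,1]+.27)<.05)
print('cap top z',np.percentile(P[r][:,2],[50,80,95]))
O=np.zeros((500,800,3),np.uint8);O[:,:400]=cv2.resize(im[150:275,210:310],(400,500),interpolation=2);O[:,400:]=cv2.resize(im2[130:255,345:445],(400,500),interpolation=2)
cv2.imwrite('pics/grasp.png',O[:,:,::-1])
E
```

```text
4.6167 [ 0.49935511 -0.29789918  0.17207087] 0.9940028407049645 [[0.143, -0.99, 0.001], [-0.99, -0.143, 0.004], [-0.004, -0.002, -1.0]]
cap top z [0.15765352 0.15956487 0.1611235 ]
```

View pics/grasp.png

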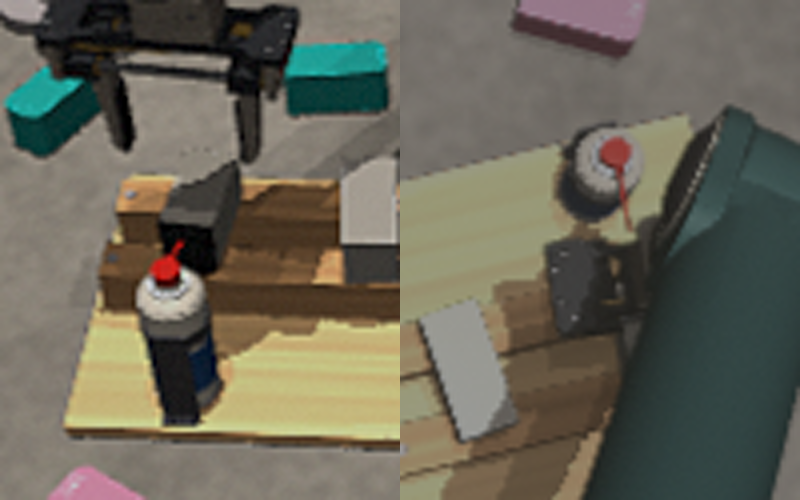

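Fingers are above the foot and straddling it, about 14 mm too far towards the toe. The cap is back up at z≈0.159. Correct and descend.

Request:
{"fn": "move_arm", "kwargs": {"plan": [-5,-2,0,0,-5,-2,0,0,-4,-1,0,0,0,0,-10,0,0,0,-20,0,0,0,-20,0,0,0,-20,0,0,0,-10,0,0,0,0,0,0,0,0,0]}}

```text
time_s: 5.55
ee_pos: [0.4854, -0.3068, 0.0938]
tool_rot: [0.755, -0.656, 0.006, -0.003]
force: [-0.7, 0.5, -0.0]
opening: 1.0
```

Request:
{"fn": "move_arm", "kwargs": {"plan": [0,3,-8,0,0,0,-10,0,0,0,-6,0,0,0,-2,0,0,0,0,0,0,0,0,0]}}

```text
time_s: 6.05
ee_pos: [0.4873, -0.3043, 0.0679]
tool_rot: [0.755, -0.656, 0.008, -0.003]
force: [-0.1, -1.5, -0.2]
opening: 1.001
```

Request:
{"fn": "move_arm", "kwargs": {"plan": [0,0,0,0,0,0,0,0,0,0,0,0,0,0,0,0,0,0,0,0,0,0,0,0,0,0,0,0,0,0,0,0], "fingers": -1, "grip_force": 25}}

```text
time_s: 6.72
ee_pos: [0.4883, -0.3048, 0.0695]
tool_rot: [0.755, -0.656, 0.01, -0.004]
force: [-0.0, 0.6, -0.6]
opening: 0.502
```

Gripped (opening 46 mm). Lift, back off from the jet, and align with the bearers. The heel should hang behind the rear bearer, so lowering onto its edge pivots the foot toe-up in the pads.

Request:
{"fn": "move_arm", "kwargs": {"plan": [0,0,8,0,-2,0,12,0,-12,0,12,0,-20,0,5,2,-20,0,0,2,-20,0,0,1,-15,0,0,0,-8,0,0,0,0,0,0,0,0,0,0,0]}}

```text
time_s: 7.55
ee_pos: [0.3819, -0.301, 0.1084]
tool_rot: [0.785, -0.62, 0.004, -0.003]
force: [0.3, -0.3, -5.8]
opening: 0.498
```

Request:
{"fn": "move_arm", "kwargs": {"plan": [0,0,-10,0,0,0,-12,0,0,0,-8,0,0,0,-4,0,0,0,-4,0,0,0,-4,0,0,0,-4,0,0,0,0,0]}}

```text
time_s: 8.22
ee_pos: [0.3848, -0.3022, 0.0609]
tool_rot: [0.786, -0.619, 0.004, -0.002]
force: [-0.2, 0.0, -6.1]
opening: 0.502
```

```bash
cat >> h.py <<'E'
def foot(fn=None,box=.09):
    s=bot.state();g=s['ee_pos']+Rn.from_quat(s['tool_rot']).as_matrix()@[0,0,bot.tcp_to_grasp]
    print('t',round(s['time_s'],2),'tcp',s['ee_pos'].round(4),'f',s['force'].round(1),'tool z',Rn.from_quat(s['tool_rot']).as_matrix()[:,2].round(3),'jaw',np.degrees(np.arctan2(*Rn.from_quat(s['tool_rot']).as_matrix()[[1,0],0])).round(1))
    O=[]
    for n in('scene','top'):
        im,d=bot.read_camera(n);np.savez('last_%s.npz'%n,im=im,d=d)
        c=bot.calibration(n);q=np.array(c['R'])@g+c['t'];u,v=int(c['fx']*q[0]/q[2]+c['cx']),int(c['fy']*q[1]/q[2]+c['cy'])
        print(n,'grasp px',u,v); u0=min(max(u-60,0),520);v0=min(max(v-60,0),280)
        O.append(cv2.resize(im[v0:v0+120,u0:u0+120],(400,400),interpolation=2))
    if fn: cv2.imwrite('pics/'+fn,np.hstack(O)[:,:,::-1])
    return g
E
python3 -c "
from h import *
print(foot('tilt.png'))"
```

```text
t 8.22 tcp [ 0.3848 -0.3022  0.0609] f [-0.2  0.  -6.1] tool z [ 0.008 -0.002 -1.   ] jaw -76.5
scene grasp px 271 184
top grasp px 406 244
[ 0.38464831 -0.30214888  0.07957846]
```

View pics/tilt.png

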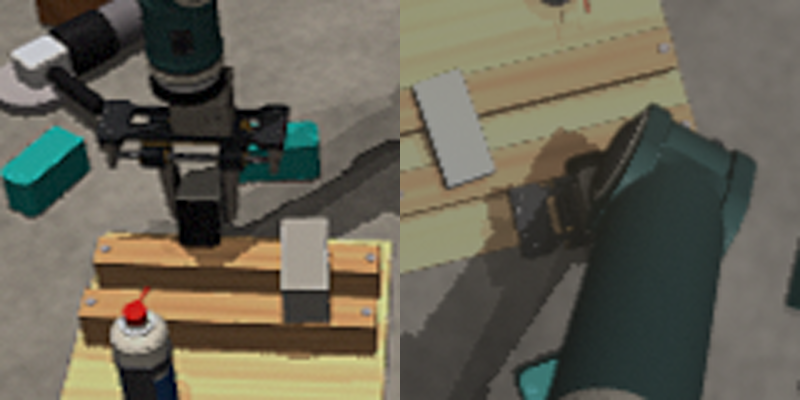

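The scene panel shows the foot held over the rear bearer with the dark toe at about (200,215), but the force is only its weight. I'll fit the toe and top planes to get the present pitch.

```bash
cat >> h.py <<'E'
def pitch(g,yaw,n='scene',verbose=True):
    "points near grasp in foot-yaw frame; returns toe-side profile"
    d=np.load('last_%s.npz'%n); P=cloud(n,d['d']); 
    a=np.radians(yaw); F=np.array([[np.cos(a),np.sin(a),0],[-np.sin(a),np.cos(a),0],[0,0,1]])
    l=(P-g)@F.T*1000
    m=(abs(l[...,1])<17)&(l[...,0]>13)&(l[...,0]<80)&(l[...,2]>-60)&(l[...,2]<64)&(d['d']>0)
    return l[m],d['im'][m]
E
python3 - <<'E'
from h import *
s=bot.state();M=Rn.from_quat(s['tool_rot']).as_matrix();g=s['ee_pos']+M@[0,0,bot.tcp_to_grasp]
l,c=pitch(g,90-76.5)
o=np.argsort(-l[:,2])
for i in o[::4]: print(l[i].round(0),c[i])
E
```

```text
[43.  9. 34.] [8 5 7]
[41. -9. 32.] [5 3 2]
[40. -2. 32.] [11 10 11]
[35.  0. 31.] [5 2 7]
[34.  7. 31.] [12 10 11]
[34.  4. 30.] [11 10 13]
[38.  4. 30.] [ 7 10  9]
[23.  6. 30.] [86 81 74]
[22.  2. 29.] [83 80 73]
[21. 12. 28.] [87 84 75]
[35. 10. 27.] [12 14 11]
[19. 15. 27.] [85 82 75]
[39.  7. 26.] [10  8 11]
[38. 14. 26.] [ 9  9 13]
[38.  4. 25.] [5 6 7]
[41.  8. 23.] [13 11 12]
[ 41. -17.  22.] [14 13 11]
[ 44. -17.  20.] [19 19 18]
[41.  0. 18.] [16 12 14]
[35. 17. 18.] [ 9 13  9]
[43.  7. 16.] [18 10 13]
[42.  3. 14.] [4 7 7]
[ 40. -15.  11.] [2 4 9]
[ 43. -15.  10.] [0 0 0]
[46. -4.  8.] [3 3 5]
[45.  3.  7.] [6 6 8]
[42. 16.  5.] [6 0 6]
[46.  3.  3.] [2 8 8]
[44. -5.  2.] [10  7 12]
[52. 10.  1.] [12  9 13]
[46.  2. -1.] [14 16 13]
[44. -9. -4.] [3 1 4]
[42. -6. -5.] [ 7 10 10]
[49. 13. -7.] [0 1 7]
[48.  9. -9.] [ 9 11 10]
[ 52.   2. -10.] [21 14 15]
[ 51.  -5. -11.] [18 13  7]
[ 49.  -9. -13.] [21 16 11]
[ 48. -13. -15.] [32 20 13]
[ 65.  -0. -17.] [162 121  79]
[ 73.   8. -18.] [118  86  55]
[ 74.  -9. -18.] [169 137  89]
[ 53.   9. -18.] [122  90  56]
[ 48.   8. -19.] [78 55 36]
[ 57.  16. -19.] [110  80  53]
[ 57.   9. -19.] [111  81  53]
[ 62.   3. -20.] [109  81  51]
[ 47. -10. -20.] [72 54 32]
[ 66.   3. -20.] [130  96  63]
[ 52.  -6. -21.] [112  82  53]
[ 65.   7. -21.] [126  93  62]
[ 50.   4. -22.] [123  93  62]
[ 75. -13. -22.] [61 42 27]
[ 59.  -5. -23.] [215 163 107]
[ 73.   4. -23.] [65 46 31]
[ 71.  14. -24.] [70 50 34]
[ 73.  11. -27.] [73 54 33]
[ 71.  -7. -31.] [69 50 33]
[ 70. -11. -32.] [66 48 32]
[ 68.  -1. -34.] [68 49 30]
[ 75.  14. -35.] [76 55 35]
[ 74. -15. -38.] [80 57 37]
[ 71.   2. -41.] [73 53 34]
[ 69.   9. -42.] [73 51 32]
[ 74. -16. -44.] [75 57 36]
[ 70.  -6. -47.] [76 57 37]
[ 73.   9. -49.] [72 53 33]
[ 71.  -2. -50.] [70 52 34]
[ 75.   5. -52.] [64 47 30]
[ 73.  -6. -54.] [70 52 35]
[ 76.  12. -55.] [106  77  49]
[ 75. -13. -58.] [134 100  66]
```

```bash
cat >> h.py <<'E'
def fit(n='scene',look=True):
    s=bot.state();M=Rn.from_quat(s['tool_rot']).as_matrix();g=s['ee_pos']+M@[0,0,bot.tcp_to_grasp]
    jaw=np.degrees(np.arctan2(M[1,0],M[0,0]))
    if look:
        im,d=bot.read_camera(n);np.savez('last_%s.npz'%n,im=im,d=d)
    l,c=pitch(g,jaw+90,n); v=c.max(1)
    print('t',round(s['time_s'],2),'grasp',g.round(4),'f',s['force'].round(1),'toolz',M[:,2].round(3),'foot yaw',(jaw+90).round(1))
    for nm,Q in(('toe',l[(v<30)&(l[:,0]>25)]),('top',l[(v>55)&(l[:,2]>5)&(c[:,0].astype(int)-c[:,2]<30)])):
        if len(Q)<8: print(nm,'few',len(Q)); continue
        w=np.ones(len(Q),bool)
        for _ in range(8):
            k=Q[w].mean(0);nn=np.linalg.svd(Q[w]-k)[2][2];w=abs((Q-k)@nn)<4
        nn*=np.sign(nn[0] if nm=='toe' else nn[2])
        th=np.degrees(np.arctan2(nn[2],nn[0]) if nm=='toe' else np.arctan2(-nn[0],nn[2]))
        print(nm,len(Q),w.sum(),'c',k.round(1),'n',nn.round(3),'pitch',th.round(1),'dist',round(k@nn,1))
E
python3 -c "
from h import *
fit(look=False)"
```

```text
t 8.32 grasp [ 0.3853 -0.3022  0.0797] f [ 0.6 -0.  -7.2] toolz [ 0.01  -0.003 -1.   ] foot yaw 13.6
toe 132 108 c [43.3 -0.7  9.5] n [ 0.97  -0.008  0.242] pitch 14.0 dist 44.3
top 19 19 c [18.9 -1.7 28.1] n [-0.293 -0.022  0.956] pitch 17.1 dist 21.4
```

Request:
{"fn": "move_arm", "kwargs": {"plan": [0,0,-3,0,0,0,-3,0,0,0,0,0]}}

```text
time_s: 8.57
ee_pos: [0.3843, -0.3026, 0.0563]
tool_rot: [0.786, -0.619, 0.004, -0.001]
force: [-0.2, 0.1, -6.3]
opening: 0.497
```

```bash
python3 -c "
from h import *
fit()"
```

```text
t 8.57 grasp [ 0.3842 -0.3026  0.075 ] f [-0.2  0.1 -6.3] toolz [ 0.007 -0.003 -1.   ] foot yaw 13.6
toe 128 100 c [42.4 -0.3 15.5] n [ 0.96  -0.018  0.278] pitch 16.1 dist 45.0
top 8 8 c [17.1 -0.8 32.2] n [-0.679 -0.032  0.733] pitch 42.8 dist 12.0
```

Request:
{"fn": "move_arm", "kwargs": {"plan": [0,0,-2,0,0,0,0,0]}}

```text
time_s: 8.78
ee_pos: [0.3843, -0.3028, 0.0549]
tool_rot: [0.786, -0.619, 0.004, -0.001]
force: [-2.1, -0.7, -5.3]
opening: 0.502
```

Request:
{"fn": "move_arm", "kwargs": {"plan": [0,0,0,0,0,0,0,0,0,0,8,0,0,0,12,0,0,0,20,0,0,0,20,0,0,0,20,0,0,0,10,0,0,0,0,0,0,0,0,0], "grip_force": 60}}

```text
time_s: 9.62
ee_pos: [0.3865, -0.3005, 0.1481]
tool_rot: [0.787, -0.617, 0.004, -0.003]
force: [0.6, 0.5, -6.9]
opening: 0.498
```

```bash
python3 -c "
from h import *
fit();foot('lift.png')"
```

```text
t 9.62 grasp [ 0.3863 -0.3005  0.1668] f [ 0.6  0.5 -6.9] toolz [ 0.01  -0.001 -1.   ] foot yaw 13.7
toe 145 129 c [41.1 -0.2 17.6] n [0.939 0.002 0.343] pitch 20.1 dist 44.7
top few 1
t 9.67 tcp [ 0.3864 -0.3005  0.1478] f [ 0.5  0.2 -7. ] tool z [ 0.01  -0.001 -1.   ] jaw -76.3
scene grasp px 269 166
top grasp px 411 242
```

View pics/lift.png

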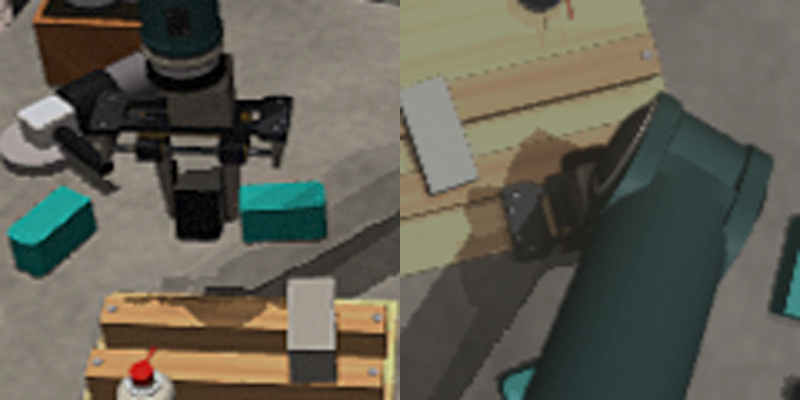

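The scene panel shows the lifted foot with its whole dark toe face at about (198,210) and a thin strip of top face above it, so it is pitched toe-up. I'll average several frames for a sharper pitch.

```bash
cat >> h.py <<'E'
def fine(N=6,sh=(0,0)):
    s=bot.state();M=Rn.from_quat(s['tool_rot']).as_matrix();g=s['ee_pos']+M@[0,0,bot.tcp_to_grasp]
    f=[bot.read_camera('scene') for _ in range(N)]
    im=np.mean([a[0] for a in f],0);d=np.mean([a[1] for a in f],0)
    a=np.arctan2(M[1,0],M[0,0])+np.pi/2; F=np.array([[np.cos(a),np.sin(a),0],[-np.sin(a),np.cos(a),0],[0,0,1]])
    l=(cloud('scene',d)-g)@F.T*1000; v=im.max(2)
    near=(abs(l[...,1])<26)&(l[...,0]>22)&(l[...,0]<75)&(l[...,2]>-45)&(l[...,2]<60)
    m=cv2.morphologyEx((near&(v<30)).astype(np.uint8),cv2.MORPH_OPEN,np.ones((3,3)));k,lab,st,ce=cv2.connectedComponentsWithStats(m);i=1+np.argmax(st[1:,4])
    m=(lab==i).astype(np.uint8); e=cv2.erode(m,np.ones((5,5)))>0; Q=l[e]
    for _ in range(2):
        k=Q.mean(0);n=np.linalg.svd(Q-k)[2][2];n*=np.sign(n[0]);Q=Q[abs((Q-k)@n)<4]
    print('t',round(s['time_s'],2),'grasp',g.round(4),'toolz',M[:,2].round(3),'yaw',np.degrees(a).round(2),'toe px',ce[i].round(1),st[i],len(Q),'c',k.round(1),'n',n.round(3),'pitch',np.degrees(np.arctan2(n[2],n[0])).round(1),'yaw err',np.degrees(np.arctan2(n[1],n[0])).round(1),'dist',round(k@n,1),'rms',np.std((Q-k)@n).round(2))
    # edges: per centre column, rays cut with vertical mid plane of foot
    u0=int(round(ce[i][0])); c=bot.calibration('scene');R=np.array(c['R']);o=-R.T@c['t']
    for u in range(u0-3,u0+4):
        col=v[:,u]; ys=np.nonzero(m[:,u])[0]; out=[]
        for y in(ys.min()-.5,ys.max()+.5):
            r=R.T@np.array([(u-c['cx'])/c['fx'],(y-c['cy'])/c['fy'],1]); ol=F@(o-g)*1000;rl=F@r*1000
            # on toe plane
            t=((k-ol)@n)/(rl@n); out.append((ol+t*rl).round(1))
        print(u,ys.min(),ys.max(),out[0],out[1],col[ys.min()-4:ys.min()+3].round(),col[ys.max()-2:ys.max()+5].round())
E
python3 -c "
from h import *
fine()"
```

```text
t 9.77 grasp [ 0.3854 -0.3001  0.1656] toolz [ 0.007  0.    -1.   ] yaw 13.73 toe px [267.8 169.8] [261 163  14  15 188] 54 c [39.1  4.4 23.6] n [0.938 0.046 0.344] pitch 20.1 yaw err 2.8 dist 45.0 rms 1.16
265 163 177 [32.1 -5.2 43.8] [50.4 -7.8 -5.7] [53. 55. 58. 55. 28.  5.  7.] [ 10.   4.  23.  93. 158. 153. 149.]
266 163 177 [32.  -1.9 43.8] [50.2 -4.5 -5.7] [55. 56. 57. 54. 28.  6. 10.] [ 11.   7.  13.  82. 159. 153. 148.]
267 163 177 [31.8  1.4 43.8] [50.1 -1.1 -5.7] [54. 55. 58. 54. 24.  7. 10.] [ 10.   7.  11.  81. 161. 154. 146.]
268 163 177 [31.7  4.6 43.8] [49.9  2.2 -5.7] [55. 55. 56. 54. 22.  8.  8.] [ 10.   8.  12.  82. 163. 154. 144.]
269 163 177 [31.5  7.9 43.7] [49.7  5.5 -5.7] [55. 55. 56. 53. 22.  4. 10.] [ 11.   6.  10.  82. 161. 151. 144.]
270 163 177 [31.3 11.2 43.7] [49.6  8.8 -5.7] [55. 55. 57. 54. 22.  5. 12.] [ 10.   8.  11.  82. 161. 150. 145.]
271 163 177 [31.2 14.4 43.7] [49.4 12.2 -5.7] [54. 55. 56. 55. 20.  8. 11.] [  9.   7.  11.  81. 160. 148. 147.]
```

Depth gives a pitch of 20°, while the edges suggest 25–29°. I'll turn the foot side-on to the scene camera so the profile shows it directly.

Request:
{"fn": "move_arm", "kwargs": {"plan": [10,5,10,-7,10,5,10,-7,10,5,10,-7,10,5,0,-7,10,0,0,-7,10,0,0,-7,0,0,0,-7,0,0,0,-7,0,0,0,-5,0,0,0,0]}}

```text
time_s: 10.9
ee_pos: [0.4471, -0.278, 0.1755]
tool_rot: [-0.349, 0.937, -0.001, 0.002]
force: [-0.8, -0.5, -7.0]
opening: 0.498
```

```bash
cat >> h.py <<'E'
def side(N=5,sgn=1,n='scene'):
    s=bot.state();M=Rn.from_quat(s['tool_rot']).as_matrix();g=s['ee_pos']+M@[0,0,bot.tcp_to_grasp]
    f=[bot.read_camera(n) for _ in range(N)];im=np.mean([a[0] for a in f],0);d=np.mean([a[1] for a in f],0)
    a=np.arctan2(M[1,0],M[0,0])+np.pi/2; F=np.array([[np.cos(a),np.sin(a),0],[-np.sin(a),np.cos(a),0],[0,0,1]])
    l=(cloud(n,d)-g)@F.T*1000
    m=(abs(l[...,1]*sgn-23)<6)&(abs(l[...,0])<75)&(l[...,2]>-60)&(l[...,2]<60)
    np.savez('side.npz',im=im,l=l,m=m)
    ys,xs=np.nonzero(m);v0,u0=max(int(ys.mean())-45,0),int(xs.mean())-45
    A=im.astype(np.uint8)[v0:v0+90,u0:u0+90].copy();B=A.copy();B[m[v0:v0+90,u0:u0+90]]=(255,0,255)
    cv2.imwrite('pics/side%d.png'%int(s['time_s']*10),cv2.resize(np.hstack([A,B])[:,:,::-1],(800,400),interpolation=2));print('pics/side%d.png'%int(s['time_s']*10),u0,v0)
    Q=l[m];print('grasp',g.round(4),'toolz',M[:,2].round(3),'yaw',np.degrees(a).round(1),len(Q),'joints',s['joints'].round(2))
    print('rect',cv2.minAreaRect(Q[:,[0,2]].astype(np.float32)))
E
python3 - <<'E'
from h import *
side()
E
cp pics/side*.png pics/sideA.png
```

```text
pics/side109.png 225 131
grasp [ 0.4471 -0.278   0.1942] toolz [ 0.004 -0.    -1.   ] yaw -49.1 252 joints [ 0.46  0.3   0.04  1.95 -0.02  0.89 -1.92]
rect ((9.056453704833984, 3.537914276123047), (127.46038055419922, 49.751548767089844), 19.945756912231445)
```

View pics/sideA.png

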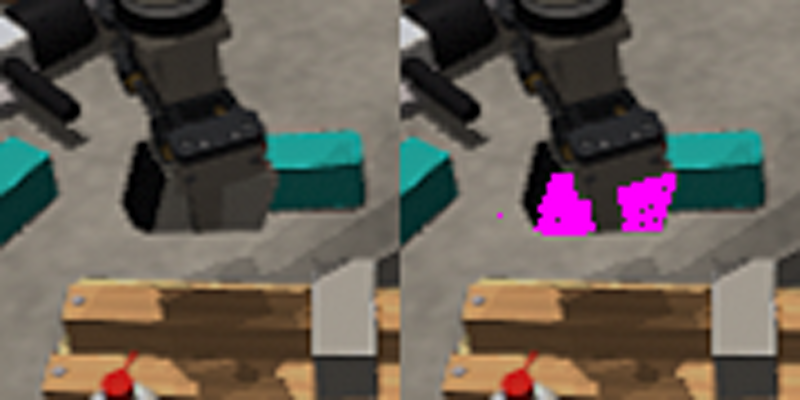

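The left panel shows the foot side-on, with the dark toe at the left (140,190), the finger over the middle and the lower edge running from (150,232) to (255,230). I'll cast the lower and heel edge pixels onto the known side plane.

```bash
cat >> h.py <<'E'
def edges(sgn=1,n='scene'):
    s=bot.state();M=Rn.from_quat(s['tool_rot']).as_matrix();g=s['ee_pos']+M@[0,0,bot.tcp_to_grasp]
    z=np.load('side.npz');im,l,m=z['im'],z['l'],z['m'].astype(np.uint8)
    a=np.arctan2(M[1,0],M[0,0])+np.pi/2; F=np.array([[np.cos(a),np.sin(a),0],[-np.sin(a),np.cos(a),0],[0,0,1]])
    c=bot.calibration(n);R=np.array(c['R']);o=F@(-R.T@c['t']-g)*1000
    def onside(u,v):
        r=F@R.T@np.array([(u-c['cx'])/c['fx'],(v-c['cy'])/c['fy'],1]);return (o+r*(sgn*23-o[1])/r[1])[[0,2]]
    V=cv2.GaussianBlur(im.max(2),(0,0),.6)
    k,lab,st,ce=cv2.connectedComponentsWithStats(m);b=[]
    for i in range(1,k):
        if st[i,4]<30: continue
        for u in range(st[i,0]+1,st[i,0]+st[i,2]-1):
            y=np.nonzero(lab[:,u]==i)[0].max()
            if y<st[i,1]+st[i,3]-4: continue
            gr=np.diff(V[y-3:y+5,u]); j=np.argmax(gr); p=gr[max(j-1,0):j+2]; e=y-3+max(j-1,0)+.5+(p*np.arange(len(p))).sum()/p.sum()
            b.append((u,e))
    B=np.array([onside(*q) for q in b]);vx,vy,x0,y0=cv2.fitLine(B.astype(np.float32),cv2.DIST_HUBER,0,1,.01).ravel()
    th=np.arctan2(vy,vx)if vx>0 else np.arctan2(-vy,-vx)
    print('bottom px',np.round(b,1)[::4].tolist());print('bottom pts',B.round(0)[::3].tolist());res=(B-[x0,y0])@[-np.sin(th),np.cos(th)]
    print('PITCH',np.degrees(th).round(2),'rms',res.std().round(2),'dist grip->bottom',round(float(np.array([x0,y0])@[-np.sin(th),np.cos(th)]),1))
    Q=np.array([onside(u,v) for v,u in np.argwhere(m>0)]);w=Q@[np.cos(th),np.sin(th)];print('along',np.percentile(w,[0,1,3,10,97,99,100]).round(1))
E
python3 - <<'E'
from h import *
edges()
E
```

```text
bottom px [[256.0, 182.3], [260.0, 183.1], [264.0, 182.8], [275.0, 182.6], [279.0, 182.5], [283.0, 182.4]]
bottom pts [[47.0, -4.0], [38.0, -11.0], [28.0, -15.0], [19.0, -18.0], [-14.0, -30.0], [-24.0, -33.0], [-34.0, -38.0], [-45.0, -37.0]]
PITCH 19.98 rms 1.07 dist grip->bottom -23.0
along [-52.4 -52.  -50.4 -45.   44.7  46.6  75.7]
```

Both measurements now give a pitch of about 20° (bottom-edge line 19.5–20.5°, toe plane 20.1°); 25.2° is needed. I'll go back to the bearer edge for about 3 mm more lowering.

Request:
{"fn": "move_arm", "kwargs": {"plan": [-10,-3,0,7,-10,-4,0,7,-10,-4,0,7,-10,-4,-5,7,-10,-4,-10,7,-8,-4,-15,7,-5,-2,-15,7,0,0,-10,7,0,0,0,6,0,0,0,0]}}

```text
time_s: 11.98
ee_pos: [0.3813, -0.3063, 0.1205]
tool_rot: [0.794, -0.609, 0.001, -0.005]
force: [0.7, 0.1, -6.9]
opening: 0.498
```

Request:
{"fn": "move_arm", "kwargs": {"plan": [0,0,0,0,0,0,0,0]}}

```text
time_s: 12.15
ee_pos: [0.3811, -0.3069, 0.1207]
tool_rot: [0.792, -0.611, 0.001, -0.005]
force: [-0.8, -0.8, -6.7]
opening: 0.494
```

Request:
{"fn": "move_arm", "kwargs": {"plan": [2,2,-8,-1,2,2,-12,0,0,0,-14,0,0,0,-12,0,0,0,-8,0,0,0,-2,0,0,0,0,0,0,0,0,0]}}

```text
time_s: 12.82
ee_pos: [0.39, -0.3055, 0.0672]
tool_rot: [0.783, -0.622, 0.007, -0.005]
force: [-0.2, -0.1, -6.2]
opening: 0.494
```

Request:
{"fn": "move_arm", "kwargs": {"plan": [-4,0,-3,0,0,0,-4,0,0,0,-3,0,0,0,-2,0,0,0,0,0], "grip_force": 25}}

```text
time_s: 13.23
ee_pos: [0.3869, -0.3068, 0.0564]
tool_rot: [0.782, -0.623, 0.01, -0.004]
force: [-0.3, 0.5, -5.5]
opening: 0.497
```

Request:
{"fn": "move_arm", "kwargs": {"plan": [0,0,-3,0,0,0,-2,0,0,0,0,0]}}

```text
time_s: 13.48
ee_pos: [0.3863, -0.3073, 0.0526]
tool_rot: [0.782, -0.623, 0.009, -0.004]
force: [-1.2, 1.1, -5.0]
opening: 0.498
```

Request:
{"fn": "move_arm", "kwargs": {"plan": [0,0,0,0,0,0,0,0,0,0,8,0,0,0,12,0,0,0,20,0,0,0,25,0,0,0,25,0,0,0,15,0,0,0,5,0,0,0,0,0], "grip_force": 60}}

```text
time_s: 14.32
ee_pos: [0.3854, -0.3054, 0.1676]
tool_rot: [0.782, -0.623, 0.008, -0.004]
force: [-0.0, -0.4, -7.2]
opening: 0.493
```

Request:
{"fn": "move_arm", "kwargs": {"plan": [10,5,0,-7,10,5,0,-7,10,5,0,-7,10,5,0,-7,10,5,0,-7,5,0,0,-7,0,0,0,-7,0,0,0,-7,0,0,0,-6,0,0,0,0]}}

```text
time_s: 15.15
ee_pos: [0.4368, -0.2749, 0.1558]
tool_rot: [-0.335, 0.942, -0.001, -0.004]
force: [0.4, -0.8, -5.9]
opening: 0.496
```

```bash
sed -i "s/    B=np.array(\[onside(\*q) for q in b\])/    B=np.array([onside(*q) for q in b]);B=B[B[:,0]<36]/" h.py; python3 - <<'E'
from h import *
side();edges()
E
```

```text
pics/side151.png 227 134
grasp [ 0.4369 -0.2748  0.1745] toolz [-0.006 -0.005 -1.   ] yaw -50.9 235 joints [ 0.46  0.32  0.04  1.98 -0.01  0.84 -1.96]
rect ((5.595172882080078, 3.6877479553222656), (118.29847717285156, 50.73738098144531), 23.16128921508789)
bottom px [[259.0, 184.3], [263.0, 185.1], [267.0, 185.1], [278.0, 185.5], [282.0, 185.5], [286.0, 182.4]]
bottom pts [[36.0, -9.0], [26.0, -15.0], [16.0, -18.0], [-17.0, -32.0], [-27.0, -36.0], [-37.0, -41.0]]
PITCH 21.99 rms 3.16 dist grip->bottom -23.3
along [-52.5 -51.8 -50.2 -45.   45.2  46.7  65.9]
```

```bash
cat >> h.py <<'E'
E
sed -i "s/    print('PITCH'/    from scipy.stats import theilslopes as ts;T=ts(B[:,1],B[:,0]);print('theil pitch',np.degrees(np.arctan(T[0])).round(2),np.degrees(np.arctan(T[2:])).round(2))\n    print('PITCH'/" h.py
python3 - <<'E'
from h import *
side(8);edges()
E
```

```text
pics/side154.png 227 134
grasp [ 0.4372 -0.2755  0.1757] toolz [-0.004 -0.006 -1.   ] yaw -50.7 236 joints [ 0.46  0.32  0.04  1.98 -0.01  0.84 -1.95]
rect ((1.3670654296875, -13.891277313232422), (99.6886978149414, 84.35523986816406), 18.824665069580078)
bottom px [[258.0, 183.7], [262.0, 184.6], [266.0, 184.7], [276.0, 185.1], [280.0, 185.5], [284.0, 185.5]]
bottom pts [[35.0, -9.0], [26.0, -13.0], [16.0, -18.0], [-14.0, -30.0], [-24.0, -35.0], [-34.0, -38.0]]
theil pitch 22.65 [22.08 23.01]
PITCH 22.52 rms 0.45 dist grip->bottom -22.4
along [-51.8 -51.1 -49.5 -44.8  45.7  46.8  48. ]
```

Pitch is 22.6°. One more nudge of about 1.7 mm at the bearer edge.

Request:
{"fn": "move_arm", "kwargs": {"plan": [-10,-5,0,7,-10,-5,0,7,-10,-5,0,7,-9,-5,0,7,-5,-5,0,7,-3,-2,-8,7,0,0,-12,7,0,0,-10,7,0,0,0,6,0,0,0,0]}}

```text
time_s: 16.63
ee_pos: [0.3891, -0.3048, 0.1279]
tool_rot: [0.783, -0.621, 0.005, -0.0]
force: [0.4, -1.0, -6.0]
opening: 0.496
```

Request:
{"fn": "move_arm", "kwargs": {"plan": [0,0,0,0,0,0,0,0]}}

```text
time_s: 16.8
ee_pos: [0.3889, -0.3051, 0.128]
tool_rot: [0.782, -0.624, 0.005, -0.0]
force: [-0.5, 0.4, -6.7]
opening: 0.499
```

Request:
{"fn": "move_arm", "kwargs": {"plan": [-3,0,-8,0,-3,0,-12,0,-2,0,-14,0,0,0,-14,0,0,0,-10,0,0,0,-4,0,0,0,0,0,0,0,0,0], "grip_force": 25}}

```text
time_s: 17.47
ee_pos: [0.3819, -0.3062, 0.0639]
tool_rot: [0.779, -0.627, 0.008, 0.0]
force: [0.4, 0.4, -6.3]
opening: 0.498
```

Request:
{"fn": "move_arm", "kwargs": {"plan": [1,0,-4,0,1,0,-4,0,0,0,-3,0,0,0,-2,0,0,0,0,0,0,0,0,0]}}

```text
time_s: 17.97
ee_pos: [0.3858, -0.3074, 0.0525]
tool_rot: [0.779, -0.628, 0.01, 0.001]
force: [-1.0, 0.7, -4.5]
opening: 0.497
```

Request:
{"fn": "move_arm", "kwargs": {"plan": [0,0,-2,0,0,0,0,0,0,0,0,0]}}

```text
time_s: 18.22
ee_pos: [0.3855, -0.3076, 0.0514]
tool_rot: [0.778, -0.628, 0.01, 0.001]
force: [0.4, 0.5, -4.9]
opening: 0.495
```

Request:
{"fn": "move_arm", "kwargs": {"plan": [0,0,-1,0,0,0,0,0]}}

```text
time_s: 18.38
ee_pos: [0.3855, -0.3076, 0.051]
tool_rot: [0.778, -0.628, 0.01, 0.001]
force: [-1.9, 0.8, -1.3]
opening: 0.498
```

Request:
{"fn": "move_arm", "kwargs": {"plan": [0,0,0,0,0,0,0,0,0,0,8,0,0,0,12,0,0,0,20,0,0,0,25,0,0,0,25,0,0,0,15,0,0,0,5,0,0,0,0,0], "grip_force": 60}}

```text
time_s: 19.22
ee_pos: [0.3852, -0.3064, 0.1647]
tool_rot: [0.779, -0.628, 0.01, 0.0]
force: [-0.6, -0.0, -6.8]
opening: 0.494
```

Request:
{"fn": "move_arm", "kwargs": {"plan": [10,5,0,-7,10,5,0,-7,10,5,0,-7,10,5,0,-7,10,5,0,-7,5,0,0,-7,0,0,0,-7,0,0,0,-7,0,0,0,-6,0,0,0,0]}}

```text
time_s: 20.05
ee_pos: [0.4371, -0.2765, 0.152]
tool_rot: [-0.329, 0.944, -0.001, -0.008]
force: [-0.5, 1.4, -6.5]
opening: 0.498
```

```bash
python3 - <<'E'
from h import *
side(8);edges()
E
```

```text
pics/side200.png 227 135
grasp [ 0.4374 -0.2763  0.1707] toolz [-0.015 -0.008 -1.   ] yaw -51.6 220 joints [ 0.46  0.33  0.04  1.98  0.    0.85 -1.98]
rect ((-3.271068572998047, -1.3272361755371094), (89.62952423095703, 103.74323272705078), 81.28540802001953)
bottom px [[258.0, 184.6], [262.0, 185.4], [266.0, 185.6], [277.0, 186.5], [281.0, 186.6]]
bottom pts [[34.0, -10.0], [24.0, -14.0], [15.0, -18.0], [-18.0, -34.0], [-28.0, -38.0], [-39.0, -42.0]]
theil pitch 24.21 [23.68 24.5 ]
PITCH 24.35 rms 0.25 dist grip->bottom -22.8
along [-52.1 -51.2 -49.6 -45.   45.   46.7  47.3]
```

Pitch is now about 24.3°, within 1° of 25.2°. Next I'll lift, swing over to the camera and turn to its heading (4.85°).

Request:
{"fn": "move_arm", "kwargs": {"plan": [0,0,20,5.6,0,10,20,5.6,5,20,5,5.6,10,30,0,5.6,12,36,0,5.6,12,38,0,5.6,12,38,0,5.6,12,38,0,5.6,12,38,0,5.6,12,38,0,5.6]}}

```text
time_s: 21.28
ee_pos: [0.5222, 0.0062, 0.2035]
tool_rot: [0.743, -0.669, 0.012, 0.006]
force: [0.8, -0.4, -7.1]
opening: 0.493
```

Request:
{"fn": "move_arm", "kwargs": {"plan": [10,36,0,0,10,34,0,0,8,30,0,0,5,24,0,0,2,15,0,0,0,6,0,0,0,0,0,0,0,0,0,0]}}

```text
time_s: 21.95
ee_pos: [0.5583, 0.1691, 0.2044]
tool_rot: [0.75, -0.662, 0.011, 0.002]
force: [-0.4, -0.3, -6.4]
opening: 0.498
```

```bash
python3 - <<'E'
from h import *
s=bot.state();M=Rn.from_quat(s['tool_rot']).as_matrix();print(s['time_s'],s['ee_pos'].round(4),M[:,2].round(4),'yaw',np.degrees(np.arctan2(M[1,0],M[0,0]))+90,s['joints'].round(2))
E
```

```text
21.95 [0.5583 0.1691 0.2044] [ 0.0136 -0.0169 -0.9998] yaw 7.155230996697014 [-0.09  0.39 -0.34  1.77  0.18  1.   -1.95]
```

Request:
{"fn": "move_arm", "kwargs": {"plan": [2,12,-3,-1,3,16,-4,-1,3,16,-4,0,2,14,-4,0,2,8,-3,0,1,3,-1,0,0,0,0,0,0,0,0,0,0,0,0,0]}}

```text
time_s: 22.7
ee_pos: [0.5735, 0.2237, 0.1839]
tool_rot: [0.731, -0.682, 0.014, 0.007]
force: [0.9, 0.1, -6.1]
opening: 0.495
```

```bash
python3 - <<'E'
from h import *
s=bot.state();M=Rn.from_quat(s['tool_rot']).as_matrix();print(s['time_s'],s['ee_pos'].round(4),M[:,2].round(4),'yaw',np.degrees(np.arctan2(M[1,0],M[0,0]))+90)
fine(6)
E
```

```text
22.7 [0.5735 0.2237 0.1839] [ 0.011  -0.0287 -0.9995] yaw 4.008343507354283
t 22.7 grasp [0.5733 0.2242 0.2026] toolz [ 0.011 -0.029 -1.   ] yaw 4.01 toe px [421.3 239.2] [412 230  20  20 291] 100 c [37.5 -0.5 28. ] n [0.895 0.003 0.445] pitch 26.4 yaw err 0.2 dist 46.1 rms 0.79
418 230 247 [ 27.6 -14.   48. ] [50.1 -5.2  2.7] [55. 56. 57. 46.  4.  9. 11.] [ 13.  11.   8.  33.  96. 133. 124.]
419 231 248 [ 28.6 -11.   45.9] [51.2 -2.1  0.6] [55. 56. 53. 22.  8. 10. 11.] [ 14.   7.  19.  74. 134. 125. 125.]
420 231 248 [28.4 -8.5 46.3] [51.   0.4  1. ] [56. 58. 54. 28.  4. 13. 12.] [ 12.   8.   8.  64. 134. 126. 124.]
421 231 248 [28.2 -6.  46.7] [50.7  2.9  1.4] [55. 58. 55. 25.  8. 10. 10.] [ 14.   9.   5.  54. 127. 126. 124.]
422 231 246 [28.  -3.6 47.1] [48.   4.4  7. ] [55. 56. 54. 36.  6. 12. 13.] [ 12.  16.  10.  10.   5.  46. 112.]
423 231 246 [27.8 -1.1 47.5] [47.8  6.9  7.4] [55. 56. 56. 42.  8. 11. 11.] [12. 12. 14. 12.  9. 35. 96.]
424 231 249 [27.6  1.4 47.9] [51.3 10.9  0.2] [56. 56. 57. 50.  5. 10. 11.] [ 10.   6.  18.  74. 129. 122. 122.]
```

Request:
{"fn": "move_arm", "kwargs": {"plan": [1,4,-1,0.4,1,4,-1,0.4,0,4,-1,0,0,3,0,0,0,2,0,0,0,1,0,0,0,0,0,0,0,0,0,0]}}

```text
time_s: 23.67
ee_pos: [0.5754, 0.2454, 0.1808]
tool_rot: [0.737, -0.675, 0.014, 0.006]
force: [0.7, 1.0, -7.0]
opening: 0.498
```

```bash
python3 - <<'E'
from h import *
s=bot.state();M=Rn.from_quat(s['tool_rot']).as_matrix();print(s['time_s'],s['ee_pos'].round(4),M[:,2].round(4),'yaw',np.degrees(np.arctan2(M[1,0],M[0,0]))+90)
E
```

```text
23.6667 [0.5754 0.2454 0.1808] [ 0.0119 -0.0271 -0.9996] yaw 5.0026906858371945
```

Position is on target. The tool picked up about 1.6° of roll from the fast decelerations, so I'll try an opposite quick stop followed by a gentle return to shed it.

Request:
{"fn": "move_arm", "kwargs": {"plan": [0,-4,0,0,0,-8,0,0,0,-14,0,0,0,-20,0,0,0,-26,0,0,0,-8,0,0,0,0,0,0,0,0,0,0]}}

```text
time_s: 24.33
ee_pos: [0.5748, 0.1539, 0.181]
tool_rot: [0.736, -0.677, 0.015, 0.007]
force: [0.0, 0.4, -5.8]
opening: 0.497
```

```bash
cat > st.py <<'E'
from h import *
s=bot.state();M=Rn.from_quat(s['tool_rot']).as_matrix();print(s['time_s'],s['ee_pos'].round(4),'grasp',(s['ee_pos']-.0187*M[:,2]).round(4),M[:,2].round(4),'yaw',np.degrees(np.arctan2(M[1,0],M[0,0]))+90)
E
python3 st.py
```

```text
24.3333 [0.5748 0.1539 0.181 ] grasp [0.5745 0.1545 0.1997] [ 0.0116 -0.0306 -0.9995] yaw 4.752497851721586
```

Request:
{"fn": "move_arm", "kwargs": {"plan": [0,26,0,0,0,20,0,0,0,14,0,0,0,10,0,0,0,7,0,0,0,5,0,0,0,2,0,0,0,0,0,0,0,0,0,0]}}

```text
time_s: 25.08
ee_pos: [0.5746, 0.2409, 0.1811]
tool_rot: [0.735, -0.678, 0.015, 0.008]
force: [-0.4, -0.3, -7.6]
opening: 0.501
```

```bash
python3 st.py; python3 -c "
from h import *
fine(6)"
```

```text
25.0833 [0.5746 0.2409 0.1811] grasp [0.5743 0.2415 0.1998] [ 0.0115 -0.0317 -0.9994] yaw 4.630102639214968
t 25.08 grasp [0.5743 0.2415 0.1998] toolz [ 0.011 -0.032 -0.999] yaw 4.63 toe px [427.6 241.9] [419 233  19  19 293] 133 c [38.7 -0.7 25.6] n [0.894 0.006 0.447] pitch 26.6 yaw err 0.4 dist 46.1 rms 0.7
425 233 250 [ 28.1 -12.7  46.9] [50.7 -3.9  1.6] [55. 57. 55. 23.  6. 12. 12.] [ 10.  12.   2.  48. 117. 124. 125.]
426 233 250 [ 27.9 -10.2  47.3] [50.5 -1.4  2. ] [55. 58. 56. 36.  7. 10. 12.] [ 13.  15.   4.  40. 106. 126. 127.]
427 234 250 [29.  -7.3 45.2] [50.3  1.1  2.4] [58. 56. 43.  6. 10. 10. 13.] [ 13.  12.   8.  34.  93. 130. 126.]
428 234 251 [28.8 -4.8 45.5] [51.4  4.2  0.2] [55. 56. 50.  4. 10. 12. 14.] [ 10.   8.  17.  74. 131. 126. 126.]
429 234 251 [28.6 -2.3 45.9] [51.1  6.7  0.6] [56. 58. 56. 17.  7. 11. 14.] [ 12.   9.  13.  69. 136. 128. 126.]
430 234 251 [28.4  0.1 46.3] [50.9  9.1  1.1] [55. 57. 54. 16.  9.  8. 11.] [ 11.  10.   7.  66. 140. 130. 126.]
431 234 251 [28.2  2.6 46.6] [50.7 11.6  1.5] [55. 57. 55. 31.  6.  8. 11.] [ 11.  12.   4.  52. 124. 132. 128.]
```

Request:
{"fn": "move_arm", "kwargs": {"plan": [0,2,-1,0.2,0,1,0,0,0,0,0,0,0,0,0,0,0,0,0,0]}}

```text
time_s: 25.8
ee_pos: [0.575, 0.2432, 0.1802]
tool_rot: [0.736, -0.677, 0.015, 0.008]
force: [-0.2, 0.2, -6.3]
opening: 0.498
```

```bash
python3 st.py; python3 - <<'E'
from h import *
fine(3)
im,d=save('scene','final_s.png',(150,350,340,540),2.5)
P=cloud('scene',d)
S=P[(P[...,2]>.25)&(P[...,0]>.68)&(P[...,0]<.9)&(P[...,1]>.15)&(P[...,1]<.36)&(d>0)]
a0=np.array([np.cos(.44)*np.cos(.0847),np.cos(.44)*np.sin(.0847),np.sin(.44)]);a1=np.array([-np.sin(.0847),np.cos(.0847),0])
B=S[S@a0>np.percentile(S@a0,98)-.006]; y=B@a1
print('back plane',np.median(B@a0),'y range',np.percentile(y,[1,99]),'mid',np.percentile(y,[1,99]).mean())
im,d=bot.read_camera('top');Pt=cloud('top',d)
S=Pt[(Pt[...,2]>.25)&(Pt[...,0]>.70)&(Pt[...,0]<.9)&(Pt[...,1]>.15)&(Pt[...,1]<.36)&(d>0)]
y=S@a1;x=S@a0;F=S[x<np.median(B@a0)-.04];print('top: y',np.percentile(y,[1,99]),'barrel y',np.percentile(F@a1,[3,97]),len(F),'front',np.percentile(x,[1,3]))
E
```

```text
25.8 [0.575  0.2432 0.1802] grasp [0.5748 0.2438 0.1989] [ 0.012  -0.0316 -0.9994] yaw 4.7437885555010695
t 25.8 grasp [0.5748 0.2438 0.1989] toolz [ 0.012 -0.032 -0.999] yaw 4.74 toe px [428.6 242.6] [419 234  20  19 302] 139 c [39.6 -1.4 23.1] n [ 0.896 -0.002  0.445] pitch 26.4 yaw err -0.1 dist 45.7 rms 1.21
426 234 250 [ 28.4 -12.   45.5] [49.7 -3.6  2.6] [55. 58. 52.  5.  8. 14. 13.] [ 12.  13.  11.  17.  72. 130. 127.]
427 234 251 [28.2 -9.5 45.9] [50.8 -0.6  0.5] [57. 59. 56. 15.  9. 12. 12.] [ 10.  10.  16.  68. 132. 126. 128.]
428 234 251 [28.  -7.1 46.3] [50.6  1.9  0.9] [54. 59. 54. 19.  5. 10. 15.] [ 12.  13.   7.  65. 136. 126. 126.]
429 234 251 [27.9 -4.6 46.6] [50.4  4.4  1.3] [55. 56. 56. 34.  9. 12. 10.] [ 11.  12.   1.  51. 122. 131. 125.]
430 234 251 [27.7 -2.1 47. ] [50.2  6.9  1.7] [55. 57. 57. 41.  8. 11. 13.] [ 14.   8.   4.  45. 113. 131. 126.]
431 235 251 [28.7  0.8 44.9] [50.   9.4  2.1] [58. 54. 44.  2. 11. 11. 12.] [ 13.  12.   4.  38. 101. 135. 128.]
432 235 252 [28.5  3.3 45.3] [51.  12.4 -0. ] [57. 57. 54. 25. 11. 15. 10.] [  6.   9.  20.  76. 132. 133. 129.]
back plane 0.8880379454391236 y range [0.14352525 0.24654736] mid 0.1950363059069403
top: y [0.14530901 0.24837334] barrel y [0.17143816 0.22191997] 236 front [0.81859169 0.82098413]
```

View pics/final_s.png

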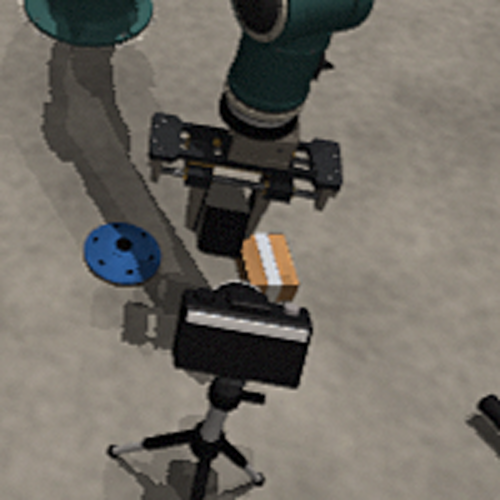

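The foot is in front of the lens and clear of everything. The wheel, carton, tripod and camera stand as they were. The computed toe-to-glass distance is 150.5 mm, about 1 mm off centre.

```bash
python3 st.py; python3 -c "
from station import bot
print(abs(bot.state()['dq']).max(),bot.state()['opening']);print(bot.job_done())"
```

```text
26.05 [0.575  0.2431 0.1802] grasp [0.5748 0.2437 0.1989] [ 0.012  -0.0316 -0.9994] yaw 4.739842972956524
0.002016000620113252 0.4996174956811706
the job is handed in; nothing more can be done
None
```

I pressed the duster cap fully down and let it spring back. I then took the finished foot off the bearers, and it is now held still in front of the camera. The job is handed in at 26 s of the 58 s allowed; no verdict was reported.

**Cap:** At the bottom the fingertips were at 154 mm and the force reached 27 N, far above the 7 N spring, so the cap was on its stop. Afterwards its top read about 159 mm again. The foot stayed on its bearers throughout.

**Tilt:** The arm can only turn about the vertical, so I tilted the foot in the grip. I lowered it lightly onto the rear bearer's edge three times until it pivoted toe-up, then held it with 60 N.

**Last checks of the pose:**

| | Measured | Wanted |
|---|---|---|
| Toe to lens glass | about 150.5 mm | 150 mm |
| Off centre, sideways and in height | about 1 mm each | 0 |
| Heading | 4.7° | 4.85° |
| Pitch | 24.3° to 26.4° | 25.2° |
| Roll | about 1.8° | 0 |

- **Pitch:** The two measurements disagreed. The side profile gave 24.3° before the swing to the camera, and the toe-plane fit gave 26.4° at the end.
- **Roll:** This is the tilt the tool picked up along the way. I tried to shake it off without success and left it.

The wheel, carton, camera and tripod look untouched in the final picture. I never went near the rough foot, but that picture does not show it.

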